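# Pack the seed meter parts, heaviest lowest

## Robot

A 7-joint arm with a two-finger parallel gripper is mounted at the origin on the work surface. World frame = base frame: x ahead of the robot, y to its left, z up, the work surface at z = 0. Lengths are in m, angles in rad, forces in N, time in s.
With the tool pointing down it reaches from about 0.35 to 0.9 m from the base axis. Payload 19.9 kg.
Tool frame: the origin (TCP) lies at the very end of the fingers, on their centre line; the grasp point (between the pads) lies 19 mm behind it; z points along the fingers, y is the line along which they close (so a half turn about z gives the same grasp; the last joint's range is limited). The gripper opens to 94 mm and grips with 3 to 60 N. Pads are 16 mm wide; open, the fingers measure 119 mm over their backs; the gripper's body (75 mm by 177 mm) begins 78 mm behind the grasp point.
Start: joints at [1.286, 0.417, -0.01, 1.614, 0.005, 1.111, -0.053], TCP at [0.15, -0.607, 0.205] pointing down, gripper open.
Joint ranges: [-2.81, 2.81], [-0.39, 2.02], [-1.27, 1.25], [0.06, 2.57], [-1.19, 4.33], [0.19, 2], [-2.82, 2.82]. Speed limits (rad/s): [1.89, 1.89, 2.39, 2.39, 3.01, 3.01, 3.01].

## Interface

Orientations are given as [roll, pitch, yaw] about the fixed x, y, z axes, in that order (R = Rz(yaw) Ry(pitch) Rx(roll)).
In Python, from rig import monitor, read_camera, ticket, spotter gives the robot as it stands.
- The arm moves only by the shell command python3 -m jog 'ROWS'. ROWS is JSON, a list of rows, each a list of 3 entries, a list of its own where there are three numbers: the shift along the tool's x, y, z in mm, then the turn, a rotation vector about the tool's x, y, z in degrees, then the gripper command: -1 is fully open, 1 is shut, values between are in proportion. In form: [[[dx, dy, dz], [rx, ry, rz], gripper], ...]. A call has 1 to 8 rows; each row is the pose to reach, as a shift and turn from the pose commanded when the call began, along the tool's axes at that moment; what a row does not reach only later rows make up. A row lasts 1/12 s, in which the tool goes at most 41.7 mm and 7.16 degrees, less where a joint would pass 70% of its speed; a pose out of reach is approached as far as the arm can. A call with a gripper value outside its range is refused whole. The fingers move at their own pace and stop on an object; the grip force is fixed at half the most. Time passes only in rows, so rows that repeat a pose let the fingers close. It gives the time, the measured TCP pose, the force, the opening and the grip force at its end, in the units of the state.
- monitor.get_state(): the state, without advancing time (a new reading comes with each control period).
- read_camera(name): name is "scene" or "top"; returns a dict with "color" (480x640x3 uint8, red, green, blue), "mtx" (3x3 intrinsics, pixels), "dist_coeffs" ([k1, k2, p1, p2, k3] as OpenCV has them; the pictures are not rectified), "eye" and "attitude" of the camera in the world. Camera axes: x right, y up, looking along -z (the intrinsics and any distortion apply to the point x, -y, -z); pixel columns grow to the right and rows downward; lengths in m; the calibration is good to about 2 mm. A picture is of the moment at which its call begins. There is no depth.
- ticket.finish_job(): hands the job in; it is judged then, once.
Trained networks look in a picture, given as the dict that the camera call returned (one of the last four; its "shot" number tells which), for a name from the list of things; names that differ only in an ending like _2 or _b are one class to them, and where a whole thing is asked for, a point or a joint stands for the part that bears it (a point fixed in the world has none). Each returns a list of dicts, best first, with "score" (0 to 1); they miss things now and then, are a little off and sometimes report something else, mostly with a low value. They report only what shows in the picture. A call takes as long as a camera call. They do not tell look-alikes from the thing itself.
- spotter.regions_of(query, picture): "pixels" (480x640 bool, what is visible of it) and "bbox" ([left, top, right, bottom] in pixels, round what is visible of it).
The state is a dict: "time": time; "joints": joint angles; "qd": joint speeds; "effort": joint torques, N m; "tcp_pos": TCP position; "tcp_rot": TCP orientation; "wrist_force": force on the tool from outside, world axes, zero at the start; "moment": the same for the moment, N m; "width": finger opening in m; "finger_force": force on a finger pad.
Only numpy, scipy, OpenCV 4.12 (cv2) and the standard library are available. Lean on these libraries where they do the work, as an engineer would, in place of code of your own. Each camera call takes 0.05 s, during which the arm holds its last target. There are 200 camera calls.

## Task

Pack the blue tote with the heaviest parts lowest: lay the two cast-iron brackets flat on its floor as a neat row, side by side, parallel and square with its walls, ends level; then lay the red aluminium cap flat across both brackets, and last the yellow plastic seed disc flat on the cap, hub up. Set each part down rather than dropping it, let go, and leave the spanner, the chrome socket and the grease jar where they are.

Things in the scene. Friction and masses are not known exactly. Their poses are not given: they have to be found in the camera images.
- tote: Blue open-topped plastic tote fixed to the counter, outside 160 mm (own x) by 190 mm (own y), 90 mm high; walls and floor 5 mm thick, so inside 150 by 180 mm and 85 mm deep. A rim lip sticks out 8 to 9 mm round its top. Origin: centre of the underside, on the counter; its inner floor is at z = 5 mm.
- bracket_a: Dark cast-iron bearing bracket, about 0.75 kg, the heaviest kind of part: 110 mm long (own x), 44 mm wide (own y), 42 mm high (z), flat and level underneath and on top. A solid central boss 32 mm long is as wide as the plates (44 mm), so it can be pinched across y at its middle. Origin: centre of the underside, z up. It looks the same turned half round. The two brackets are alike.
- bracket_b: Dark cast-iron bearing bracket, about 0.75 kg, the heaviest kind of part: 110 mm long (own x), 44 mm wide (own y), 42 mm high (z), flat and level underneath and on top. A solid central boss 32 mm long is as wide as the plates (44 mm), so it can be pinched across y at its middle. Origin: centre of the underside, z up. It looks the same turned half round. The two brackets are alike.
- cap: Red aluminium meter cap, about 0.28 kg: oblong with round ends, 120 mm long (own x), 60 mm wide (own y), 30 mm high, straight sides (the middle 60 mm of them flat), flat top and underside. Origin: centre of the underside, z up. It looks the same turned half round.
- disc: Yellow plastic seed disc, about 0.1 kg, the lightest part: a flat plate 130 mm across and 8 mm thick with a ring of dark dots, and in the middle on top a round hub 36 mm across rising 26 mm above the plate (34 mm over all) to take hold of. Underside flat. Origin: centre of the underside, z up.
- spanner: Steel spanner 200 mm long lying on the counter beyond the tote; to be left alone. Its long axis is its own x.
- socket: Chrome socket standing on the counter, 52 mm across, 60 mm high; to be left alone. Origin: centre of the underside.
- jar: Grease jar with a green cap, 68 mm across, 75 mm high; to be left alone. Origin: centre of the underside.
There are look-alikes about, which are no part of the job. Several things have the shape of the cap; the one meant has the colours described above.

How it is judged:
On the way, in this order (a step that is already met when the one before it is completed fails the run):
1. both brackets lie flat on the tote's floor, side by side and square with its walls, let go (linear speed of each of bracket_a, bracket_b below 0.02 m/s and angle between each of bracket_a, bracket_b's own z axis and vertical below 0.09 rad and z of bracket_a in the frame of tote between 0.001 and 0.01 m and x of bracket_a in the frame of tote between -0.075 and 0.075 m and y of bracket_a in the frame of tote between -0.09 and 0.09 m and z of bracket_b in the frame of tote between 0.001 and 0.01 m and x of bracket_b in the frame of tote between -0.075 and 0.075 m and y of bracket_b in the frame of tote between -0.09 and 0.09 m and (angle between the x axis of each of bracket_a, bracket_b and the x axis of tote, either way round below 0.21 rad or angle between the x axis of each of bracket_a, bracket_b and the y axis of tote, either way round below 0.21 rad) and x of bracket_a in the frame of bracket_b between -0.03 and 0.03 m and contact force between each of bracket_a, bracket_b and the fingers below 0.05 N), for 0.2 s.
2. the cap lies flat on both brackets, let go (linear speed of cap below 0.02 m/s and angle between cap's own z axis and vertical below 0.09 rad and z of cap in the frame of tote between 0.042 and 0.052 m and x of cap in the frame of tote between -0.075 and 0.075 m and y of cap in the frame of tote between -0.09 and 0.09 m and contact force between cap and bracket_a above 0.2 N and contact force between cap and bracket_b above 0.2 N and contact force between cap and the fingers below 0.05 N), for 0.2 s.
3. the disc lies flat on the cap, let go (linear speed of disc below 0.02 m/s and angle between disc's own z axis and vertical below 0.09 rad and z of disc in the frame of tote between 0.072 and 0.082 m and x of disc in the frame of tote between -0.075 and 0.075 m and y of disc in the frame of tote between -0.09 and 0.09 m and contact force between disc and cap above 0.15 N and contact force between disc and the fingers below 0.05 N), for 0.2 s.
At the end, for the whole second after the job is handed in: Brackets flat on the tote floor, parallel to its walls within 12 degrees, side by side, ends level within 30 mm; cap on both brackets, touching each; disc on the cap, hub up; every part within 5 degrees of level, inside the tote, released and at rest (all of step 1 and all of step 2 and all of step 3).
It fails at once if the spanner, the socket or the jar is pushed more than 3 cm from where it stood (distance of any of spanner, socket, jar from where it was at the start of the episode above 0.03 m).
It fails at once if a part to be packed is dropped (falls free at over 0.6 m/s, as from more than about 2 cm) ((linear speed of bracket_a above 0.6 m/s and contact force between bracket_a and the fingers below 0.05 N and contact force between bracket_a and the arm below 0.05 N) or (linear speed of bracket_b above 0.6 m/s and contact force between bracket_b and the fingers below 0.05 N and contact force between bracket_b and the arm below 0.05 N) or (linear speed of cap above 0.6 m/s and contact force between cap and the fingers below 0.05 N and contact force between cap and the arm below 0.05 N) or (linear speed of disc above 0.6 m/s and contact force between disc and the fingers below 0.05 N and contact force between disc and the arm below 0.05 N)).
It also fails if it takes over 72 s, if anything falls off the work surface, if the arm or the gripper's body presses on something with over 40 N, if the wrist force passes 120 N, or if a joint passes its speed limit or range.

## Working session

There is one attempt and no reset: what is moved stays moved. The work goes in short steps, Python scripts to look and compute and a shell command to move; the robot and the scene stay as the last step left them, time stands still between calls to the robot, and variables do not carry over. Pictures are saved under pics/ and viewed, at most 10 in all, crops included, and the job is handed in when it is done.

```bash
mkdir -p pics; ls; python3 - <<'E'
from rig import monitor, read_camera
import cv2,numpy as np
s=monitor.get_state(); print(s['time'],s['tcp_pos'],s['tcp_rot'],s['width'],s['wrist_force'])
for n in("top","scene"):
    p=read_camera(n); print(n,p['eye'],p['attitude'],p['mtx'],p['dist_coeffs'],p['shot'])
    cv2.imwrite(f'pics/{n}0.png',p['color'][:,:,::-1])
E
```

```text
pics
0.0 [ 0.15017616 -0.60630109  0.20484763] [-3.14040701e+00  6.46067404e-05  2.42841631e-01] 0.09392896651570672 [-0.41549435  0.16709719 -0.1419149 ]
top [0.30256176 0.08819787 1.04103706] [ 0.21058725  0.00249273 -1.70746648] [[511.13660048   0.         321.97951772]
 [  0.         511.13660048 239.71081317]
 [  0.           0.           1.        ]] [-0.09028981  0.          0.          0.          0.        ] 1
scene [0.98150747 0.66514669 0.62831719] [ 0.89915115 -0.01069627  2.49176042] [[485.02549746   0.         321.49249081]
 [  0.         485.02549746 246.7627893 ]
 [  0.           0.           1.        ]] [-0.03062783  0.          0.          0.          0.        ] 2
```

View pics/top0.png

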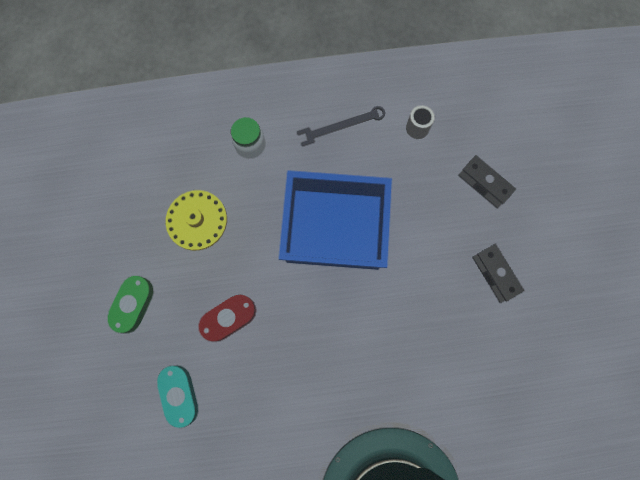

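View pics/scene0.png

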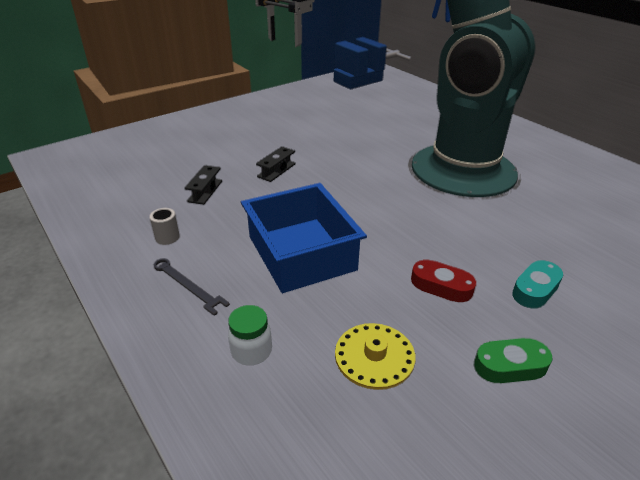

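The top view shows three cap-shaped things: red (227,318), green (129,304) and teal (176,397). The red one fits the description. The brackets are at (487,181) and (498,273), the disc at (196,220), the tote at (336,220), and the jar, spanner and socket lie beyond it. Next I fit poses by silhouette and save one crop to confirm the cap.

```bash
cat > h.py <<'E'
import numpy as np, cv2
from scipy.spatial.transform import Rotation as Ro
from scipy.optimize import minimize
from rig import monitor, read_camera, spotter
def cam(p):
    R=np.diag([1,-1,-1])@Ro.from_euler('xyz',p['attitude']).as_matrix().T
    return cv2.Rodrigues(R)[0], -R@np.array(p['eye'])
def proj(p,P):
    r,t=cam(p); return cv2.projectPoints(np.asarray(P,float).reshape(-1,1,3),r,t,p['mtx'],p['dist_coeffs'])[0].reshape(-1,2)
def ray(p,uv,z):
    r,t=cam(p); R=cv2.Rodrigues(r)[0]
    d=cv2.undistortPoints(np.array(uv,float).reshape(-1,1,2),p['mtx'],p['dist_coeffs']).reshape(-1,2)
    d=np.c_[d,np.ones(len(d))]@R; e=np.array(p['eye'])
    return e+d*((z-e[2])/d[:,2])[:,None]
def box(a,b,z0,z1): return [(sx*a/2,sy*b/2,z) for sx in(-1,1) for sy in(-1,1) for z in(z0,z1)]
def circ(r,z0,z1,cx=0): return [(cx+r*np.cos(t),r*np.sin(t),z) for t in np.linspace(0,2*np.pi,48) for z in(z0,z1)]
M=dict(bracket=box(.11,.044,0,.042),cap=circ(.03,0,.03,-.03)+circ(.03,0,.03,.03),
 disc=circ(.065,0,.008)+circ(.018,.008,.034),tote=box(.16,.19,0,0)+box(.177,.207,.09,.09))
M={k:np.array(v) for k,v in M.items()}
S=4
def hullmask(uv):
    m=np.zeros((480*S,640*S),np.uint8); h=cv2.convexHull((uv*S).astype(np.float32)).round().astype(np.int32)
    return cv2.fillConvexPoly(m,h,1)
def fit(kind,views,z,x0):
    """views: [(picture,mask)]; x0=(x,y,yaw) -> pose, iou"""
    T=[(p,hullmask(np.argwhere(m)[:,::-1]+0.)) for p,m in views]
    def f(q):
        P=M[kind]@Ro.from_euler('z',q[2]*10).as_matrix().T+[q[0],q[1],z]; c=0
        for p,t in T:
            a=hullmask(proj(p,P)-.0); c+=1-(a&t).sum()/(a|t).sum()
        return c/len(T)
    best=None
    for dy in ([0] if kind=='disc' else np.arange(0,np.pi,np.pi/6)):
        s=np.array([x0[0],x0[1],(x0[2]+dy)/10]); sx=np.array([s,s+[.01,0,0],s+[0,.01,0],s+[0,0,.02]])
        r=minimize(f,s,method='Nelder-Mead',options=dict(initial_simplex=sx,maxfev=90,xatol=1e-4,fatol=1e-4))
        if best is None or r.fun<best.fun: best=r
    q=best.x.copy(); q[2]*=10; return q.round(4),round(1-best.fun,3)
E
python3 - <<'E'
from h import *
t=read_camera('top'); s=read_camera('scene')
cv2.imwrite('pics/cap_crop.png',cv2.resize(np.ascontiguousarray(t['color'][260:440,90:300,::-1]),None,fx=3,fy=3))
for n,h in (('tote',.09),('bracket_a',.042),('cap',.03),('disc',.034)):
    A=spotter.regions_of(n,t); B=spotter.regions_of(n,s)
    for a in A:
        if a['score']<.3: continue
        c=np.argwhere(a['pixels']).mean(0)[::-1]; w=ray(t,c,h/2)[0]
        k=n.split('_')[0]
        # matching scene region
        uv=proj(s,[w])[0]; b=[(np.linalg.norm(np.argwhere(b['pixels']).mean(0)[::-1]-uv),i) for i,b in enumerate(B)]
        r=fit(k,[(t,a['pixels'])],0,(w[0],w[1],0)); r2=None
        if b and min(b)[0]<25: r2=fit(k,[(s,B[min(b)[1]]['pixels'])],0,(w[0],w[1],0))
        print(n,round(a['score'],2),c.round(),t['color'][int(c[1]),int(c[0])+12],r,r2)
for n in('jar','socket','spanner'):
    for a in spotter.regions_of(n,t)[:1]: print(n,ray(t,np.argwhere(a['pixels']).mean(0)[::-1],.03)[0].round(3))
E
```

```text
tote 0.57 [336. 220.] [ 55  94 163] (array([0.5452, 0.0299, 2.9297]), np.float64(0.987)) (array([0.5434, 0.0305, 2.9229]), np.float64(0.988))
bracket_a 0.91 [498. 274.] [68 66 68] (array([ 0.4007, -0.2828,  3.5055]), np.float64(0.966)) (array([ 0.4   , -0.2827,  3.6003]), np.float64(0.931))
bracket_a 0.66 [487. 182.] [62 67 68] (array([ 0.5956, -0.2998,  3.8224]), np.float64(0.972)) (array([ 0.5954, -0.3014,  0.7353]), np.float64(0.965))
bracket_a 0.34 [338. 126.] [68 69 73] (array([0.7563, 0.0192, 2.0153]), np.float64(0.466)) None
cap 0.88 [227. 318.] [110  54  54] (array([0.3877, 0.2696, 1.9868]), np.float64(0.965)) (array([0.3865, 0.2692, 2.0005]), np.float64(0.961))
cap 0.87 [177. 396.] [ 58 146 139] (array([0.2501, 0.3836, 0.1299]), np.float64(0.915)) (array([0.2464, 0.3827, 0.2025]), np.float64(0.932))
cap 0.69 [130. 305.] [ 60 130  73] (array([0.44  , 0.4647, 2.5942]), np.float64(0.944)) (array([0.4404, 0.4642, 2.6011]), np.float64(0.971))
disc 0.87 [196. 220.] [168 176  71] (array([0.6022, 0.3181, 0.1524]), np.float64(0.955)) (array([ 0.6005,  0.3183, -0.0871]), np.float64(0.978))
jar [0.758 0.188 0.03 ]
socket [ 0.744 -0.18   0.03 ]
spanner [ 0.761 -0.016  0.03 ]
```

View pics/cap_crop.png

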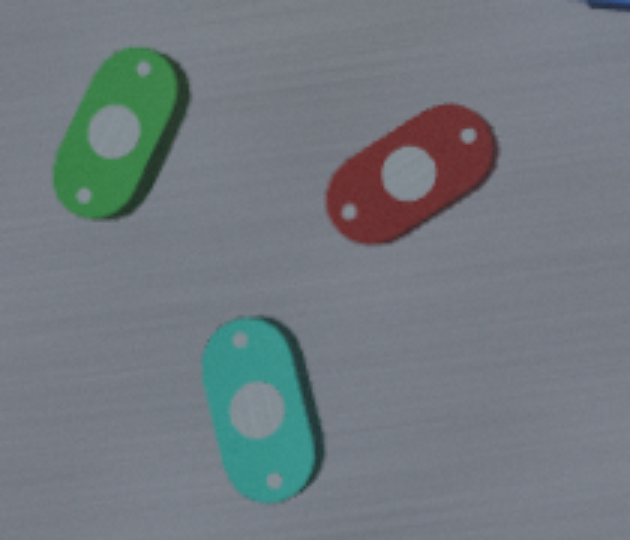

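The crop confirms the red cap at (227,318) in the top view; the other two are green and teal. The poses from both cameras agree within about 2 mm.

```bash
cat > go.py <<'E'
import sys, json, numpy as np
from scipy.spatial.transform import Rotation as Ro
from rig import monitor
# goals: x y z(mm) yaw(rad); each printed relative to the previous (first: relative to the measured pose)
s=monitor.get_state(); p=np.array(s['tcp_pos']); R=Ro.from_euler('xyz',s['tcp_rot'])
print('t',round(s['time'],2),'tcp',(p*1e3).round(1),np.round(s['tcp_rot'],4),'w',round(s['width']*1e3,1),'F',np.round(s['wrist_force'],1),'q',np.round(s['joints'],2))
for a in sys.argv[1:]:
    g=[float(v) for v in a.split(',')]; q=np.array(g[:3])/1e3; T=Ro.from_euler('xyz',[np.pi,0,g[3]])
    print((R.inv().apply(q-p)*1e3).round(1),np.degrees((R.inv()*T).as_rotvec()).round(2)); p,R=q,T
E
python3 go.py 400.3,-282.8,120,0.39 400.3,-282.8,10,0.39 400.3,-282.8,140,0.39 551.5,64.2,140,-0.215 551.5,64.2,15.5,-0.215
```

```text
t 0.75 tcp [ 150.3 -606.6  205.4] [-3.1415  0.      0.2428] w 94.1 F [ 0.2 -0.8 -0.4] q [ 1.29  0.42 -0.01  1.61  0.    1.11 -0.05]
[ 320.6 -254.2   85.4] [-0.    0.   -8.43]
[  0.  -0. 110.] [0. 0. 0.]
[   0.    0. -130.] [0. 0. 0.]
[ 271.8 -263.5   -0. ] [ 0.   -0.   34.66]
[  0.   -0.  124.5] [0. 0. 0.]
```

```bash
python3 -m jog '[[[320.6,-254.2,85.4],[0,0,-8.4],-1],[[320.6,-254.2,85.4],[0,0,-8.4],-1],[[320.6,-254.2,85.4],[0,0,-8.4],-1],[[320.6,-254.2,85.4],[0,0,-8.4],-1],[[320.6,-254.2,85.4],[0,0,-8.4],-1],[[320.6,-254.2,85.4],[0,0,-8.4],-1],[[320.6,-254.2,85.4],[0,0,-8.4],-1],[[320.6,-254.2,85.4],[0,0,-8.4],-1]]'; python3 go.py 400.3,-282.8,120,0.39 400.3,-282.8,10,0.39
```

```text
time: 1.42
tcp_pos: [0.3506, -0.3468, 0.1373]
tcp_rot: [3.141, -0.0, 0.389]
wrist_force: [0.9, -1.1, -0.7]
width: 0.094
finger_force: 0.0
t 1.42 tcp [ 350.6 -346.8  137.3] [ 3.1409e+00 -2.0000e-04  3.8920e-01] w 94.0 F [ 0.9 -1.1 -0.7] q [ 0.88  0.27 -0.19  2.    0.07  0.88 -0.53]
[ 70.3 -40.4  17.3] [ 0.04 -0.01 -0.05]
[  0.  -0. 110.] [0. 0. 0.]
```

```bash
python3 -m jog '[[[70.3,-40.4,17.3],[0,0,0],-1],[[70.3,-40.4,17.3],[0,0,0],-1],[[70.3,-40.4,17.3],[0,0,0],-1],[[70.3,-40.4,17.3],[0,0,0],-1],[[70.3,-40.4,17.3],[0,0,0],-1]]'; python3 go.py 400.3,-282.8,10,0.39
```

```text
time: 1.83
tcp_pos: [0.3992, -0.2847, 0.1201]
tcp_rot: [3.142, 0.0, 0.389]
wrist_force: [-0.2, -0.3, 0.3]
width: 0.0941
finger_force: 0.0
t 1.83 tcp [ 399.2 -284.7  120.1] [3.1415e+00 2.0000e-04 3.8950e-01] w 94.1 F [-0.2 -0.3  0.3] q [ 0.76  0.3  -0.23  2.02  0.09  0.84 -0.71]
[  1.7  -1.3 110.1] [ 0.    0.01 -0.03]
```

```bash
python3 -m jog '[[[1.7,-1.3,40],[0,0,0],-1],[[1.7,-1.3,75],[0,0,0],-1],[[1.7,-1.3,100],[0,0,0],-1],[[1.7,-1.3,110],[0,0,0],-1],[[1.7,-1.3,110],[0,0,0],-1],[[1.7,-1.3,110],[0,0,0],-1],[[1.7,-1.3,110],[0,0,0],1],[[1.7,-1.3,110],[0,0,0],1]]';  python3 -m jog '[[[0,0,0],[0,0,0],1],[[0,0,0],[0,0,0],1],[[0,0,0],[0,0,0],1],[[0,0,0],[0,0,0],1],[[0,0,0],[0,0,0],1],[[0,0,0],[0,0,0],1]]'; python3 go.py
```

```text
time: 2.5
tcp_pos: [0.4012, -0.2833, 0.0116]
tcp_rot: [3.14, -0.001, 0.389]
wrist_force: [0.1, -0.3, -0.3]
width: 0.0842
finger_force: 0.0
time: 3.0
tcp_pos: [0.4005, -0.2825, 0.0101]
tcp_rot: [-3.142, 0.0, 0.389]
wrist_force: [1.3, -1.5, -0.8]
width: 0.044
finger_force: 8.2
t 3.0 tcp [ 400.5 -282.5   10.1] [-3.1415  0.      0.3894] w 44.0 F [ 1.3 -1.5 -0.8] q [ 0.72  0.48 -0.2   2.08  0.16  0.6  -0.77]
```

```bash
python3 -m jog '[[[0,0,0],[0,0,0],1],[[0,0,0],[0,0,0],1],[[0,0,-25],[0,0,0],1],[[0,0,-60],[0,0,0],1],[[0,0,-95],[0,0,0],1],[[0,0,-130],[0,0,0],1],[[0,0,-130],[0,0,0],1],[[0,0,-130],[0,0,0],1]]'; python3 go.py 551.5,64.2,140,-0.215
```

```text
time: 3.67
tcp_pos: [0.4007, -0.2828, 0.1408]
tcp_rot: [3.14, -0.001, 0.389]
wrist_force: [-0.3, -0.5, -9.3]
width: 0.044
finger_force: 29.8
t 3.67 tcp [ 400.7 -282.8  140.8] [ 3.1398e+00 -9.0000e-04  3.8920e-01] w 44.0 F [-0.3 -0.5 -9.3] q [ 0.76  0.27 -0.24  2.    0.08  0.88 -0.71]
[ 271.2 -263.8    0.5] [ 0.08 -0.08 34.62]
```

```bash
python3 -m jog '[[[15,-15,0],[0,0,4],1],[[40,-39,0],[0,0,10],1],[[70,-68,0],[0,0,16],1],[[98,-95,0],[0,0,22],1],[[126,-122,0],[0,0,28],1],[[154,-150,0],[0,0,34.6],1],[[182,-177,0],[0,0,34.6],1],[[210,-204,0],[0,0,34.6],1]]'; python3 go.py 551.5,64.2,140,-0.215
```

```text
time: 4.33
tcp_pos: [0.512, -0.0221, 0.1378]
tcp_rot: [3.141, 0.004, -0.218]
wrist_force: [2.0, -0.2, -7.2]
width: 0.0441
finger_force: 29.8
t 4.33 tcp [512.  -22.1 137.8] [ 3.1409  0.0036 -0.2179] w 44.1 F [ 2.  -0.2 -7.2] q [ 0.24  0.32 -0.3   1.95  0.12  0.9  -1.91]
[ 19.9 -92.8  -2.4] [ 0.04  0.21 -0.17]
```

```bash
python3 -m jog '[[[6,-28,0],[0,0,0],1],[[12,-56,0],[0,0,0],1],[[17,-76,0],[0,0,0],1],[[19,-85,0],[0,0,0],1],[[19,-85,0],[0,0,0],1],[[19,-85,0],[0,0,0],1],[[19,-85,0],[0,0,0],1]]'; python3 go.py 551.5,64.2,140,-0.215
```

```text
time: 4.92
tcp_pos: [0.5488, 0.0541, 0.1388]
tcp_rot: [3.141, 0.002, -0.216]
wrist_force: [0.4, 0.1, -8.4]
width: 0.0439
finger_force: 29.8
t 4.92 tcp [548.8  54.1 138.8] [ 3.1405e+00  2.1000e-03 -2.1560e-01] w 43.9 F [ 0.4  0.1 -8.4] q [ 0.11  0.38 -0.32  1.85  0.15  0.93 -2.07]
[  0.5 -10.5  -1.2] [ 0.06  0.12 -0.03]
```

```bash
python3 -m jog '[[[0.5,-10.5,0],[0,0,0],1],[[0.5,-10.5,0],[0,0,0],1],[[0.5,-10.5,25],[0,0,0],1],[[0.5,-10.5,55],[0,0,0],1],[[0.5,-10.5,85],[0,0,0],1],[[0.5,-10.5,108],[0,0,0],1],[[0.5,-10.5,114],[0,0,0],1],[[0.5,-10.5,114],[0,0,0],1]]'; python3 go.py 551.5,64.2,14.5,-0.215
```

```text
time: 5.58
tcp_pos: [0.5514, 0.065, 0.0248]
tcp_rot: [3.141, 0.003, -0.215]
wrist_force: [0.0, 0.3, -7.5]
width: 0.0441
finger_force: 29.8
t 5.58 tcp [551.4  65.   24.8] [ 3.1407e+00  2.8000e-03 -2.1480e-01] w 44.1 F [ 0.   0.3 -7.5] q [ 0.05  0.55 -0.28  1.91  0.23  0.72 -2.15]
[ 0.3  0.8 10.3] [0.05 0.16 0.01]
```

```bash
python3 -m jog '[[[0.3,0.8,3],[0,0,0],1],[[0.3,0.8,6],[0,0,0],1],[[0.3,0.8,8],[0,0,0],1],[[0.3,0.8,9],[0,0,0],1],[[0.3,0.8,9.5],[0,0,0],1],[[0.3,0.8,9.5],[0,0,0],1]]'; python3 go.py
```

```text
time: 6.08
tcp_pos: [0.5528, 0.0646, 0.0168]
tcp_rot: [-3.141, -0.0, -0.214]
wrist_force: [-0.2, 0.0, -8.8]
width: 0.0437
finger_force: 29.8
t 6.08 tcp [552.8  64.6  16.8] [-3.1414e+00 -4.0000e-04 -2.1450e-01] w 43.7 F [-0.2  0.  -8.8] q [ 0.05  0.57 -0.28  1.91  0.23  0.7  -2.15]
```

```bash
python3 -m jog '[[[0,0,1],[0,0,0],1],[[0,0,2],[0,0,0],1],[[0,0,2],[0,0,0],1]]'; python3 go.py
```

```text
time: 6.33
tcp_pos: [0.5529, 0.0646, 0.0151]
tcp_rot: [-3.142, -0.001, -0.215]
wrist_force: [-3.6, -0.1, 2.3]
width: 0.0439
finger_force: 29.9
t 6.33 tcp [552.9  64.6  15.1] [-3.1415e+00 -5.0000e-04 -2.1450e-01] w 43.9 F [-3.6 -0.1  2.3] q [ 0.05  0.57 -0.28  1.91  0.23  0.69 -2.15]
```

```bash
python3 -m jog '[[[0,0,0],[0,0,0],-0.3],[[0,0,0],[0,0,0],-0.3],[[0,0,0],[0,0,0],-0.3],[[0,0,0],[0,0,0],-0.3],[[0,0,-15],[0,0,0],-0.3],[[0,0,-50],[0,0,0],-0.3],[[0,0,-90],[0,0,0],-0.3],[[0,0,-125],[0,0,0],-0.3]]'; python3 go.py 595.5,-300.5,120,0.70
```

```text
time: 7.0
tcp_pos: [0.5524, 0.0648, 0.1415]
tcp_rot: [-3.141, 0.0, -0.214]
wrist_force: [1.0, 1.2, -0.2]
width: 0.0615
finger_force: 0.0
t 7.0 tcp [552.4  64.8 141.5] [-3.1413e+00  1.0000e-04 -2.1420e-01] w 61.5 F [ 1.   1.2 -0.2] q [ 0.1   0.39 -0.33  1.84  0.15  0.94 -2.09]
[119.7 347.8  21.4] [-2.000e-02 -0.000e+00 -5.238e+01]
```

```bash
python3 - <<'E'
from h import *
t=read_camera('top')
cv2.imwrite('pics/a.png',cv2.resize(np.ascontiguousarray(t['color'][130:330,240:540,::-1]),None,fx=2.5,fy=2.5))
E
```

```text
(no output)
```

View pics/a.png

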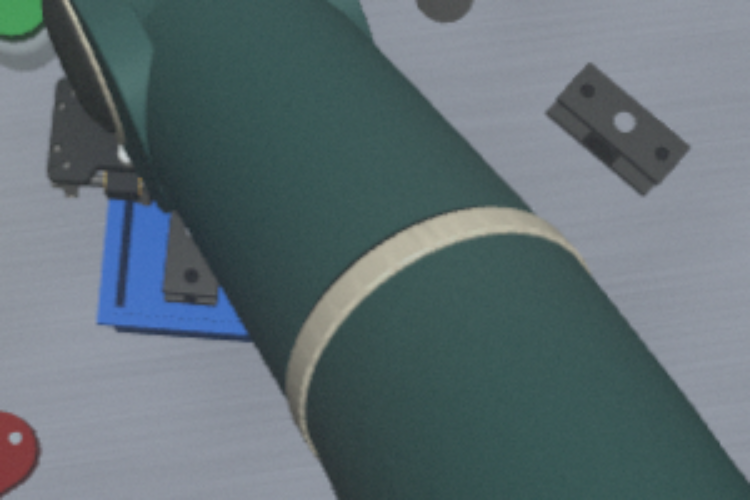

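The crop shows the first bracket (crop 190,255) lying square in the left half of the tote, with the arm covering the rest. Bracket two sits undisturbed at crop (620,125).

```bash
python3 -m jog '[[[12,36,0],[0,0,-6.5],-0.3],[[25,73,0],[0,0,-13],-0.3],[[38,110,0],[0,0,-20],-0.3],[[51,148,0],[0,0,-26],-1],[[64,186,0],[0,0,-33],-1],[[77,223,0],[0,0,-39],-1],[[90,260,0],[0,0,-46],-1],[[103,298,0],[0,0,-52.4],-1]]'; python3 go.py 595.5,-300.5,120,0.70
```

```text
time: 7.72
tcp_pos: [0.5897, -0.2506, 0.1396]
tcp_rot: [3.141, -0.0, 0.706]
wrist_force: [-0.3, 0.4, 0.1]
width: 0.0911
finger_force: 0.0
t 7.72 tcp [ 589.7 -250.6  139.6] [ 3.1414e+00 -1.0000e-04  7.0610e-01] w 91.1 F [-0.3  0.4  0.1] q [ 0.65  0.54 -0.41  1.62  0.24  1.03 -0.7 ]
[-28.   41.7  19.6] [ 0.01 -0.01  0.35]
```

```bash
python3 -m jog '[[[-17,25,5],[0,0,0.3],-1],[[-27,41,15],[0,0,0.3],-1],[[-27,41,20],[0,0,0.3],-1],[[-27,41,20],[0,0,0.3],-1],[[-27,41,20],[0,0,0.3],-1]]'; python3 go.py 595.5,-300.5,10,0.70
```

```text
time: 8.13
tcp_pos: [0.5956, -0.2961, 0.1193]
tcp_rot: [-3.141, -0.0, 0.696]
wrist_force: [0.2, 0.3, -0.6]
width: 0.094
finger_force: 0.0
t 8.13 tcp [ 595.6 -296.1  119.3] [-3.1407e+00 -3.0000e-04  6.9580e-01] w 94.0 F [ 0.2  0.3 -0.6] q [ 0.69  0.6  -0.39  1.57  0.26  1.02 -0.65]
[ -3.    3.4 109.3] [-0.05 -0.02 -0.24]
```

```bash
python3 - <<'E'
from h import *
t=read_camera('top')
for a in spotter.regions_of('bracket_b',t):
    c=np.argwhere(a['pixels']).mean(0)[::-1]; print(a['score'],c.round(),a['pixels'].sum(), ray(t,c,.03)[0].round(3))
E
```

```text
0.86 [484. 184.] 978 [ 0.589 -0.29   0.03 ]
0.82 [317. 223.] 1196 [0.553 0.066 0.03 ]
```

```bash
python3 -m jog '[[[-3,3.4,40],[0,0,0],-1],[[-3,3.4,75],[0,0,0],-1],[[-3,3.4,99],[0,0,0],-1],[[-3,3.4,109],[0,0,0],-1],[[-3,3.4,109],[0,0,0],-1],[[-3,3.4,109],[0,0,0],-1],[[-3,3.4,109],[0,0,0],1],[[-3,3.4,109],[0,0,0],1]]';  python3 -m jog '[[[0,0,0],[0,0,0],1],[[0,0,0],[0,0,0],1],[[0,0,0],[0,0,0],1],[[0,0,0],[0,0,0],1],[[0,0,0],[0,0,0],1],[[0,0,0],[0,0,0],1],[[0,0,0],[0,0,0],1],[[0,0,0],[0,0,0],1]]'; python3 go.py
```

```text
time: 8.9
tcp_pos: [0.5965, -0.3021, 0.0125]
tcp_rot: [3.139, -0.001, 0.695]
wrist_force: [0.1, -0.5, 1.0]
width: 0.0841
finger_force: 0.0
time: 9.57
tcp_pos: [0.5952, -0.3016, 0.0105]
tcp_rot: [-3.141, 0.0, 0.695]
wrist_force: [-1.7, 2.0, 2.4]
width: 0.0441
finger_force: 30.0
t 9.57 tcp [ 595.2 -301.6   10.5] [-3.141e+00  2.000e-04  6.949e-01] w 44.1 F [-1.7  2.   2.4] q [ 0.67  0.74 -0.35  1.61  0.31  0.84 -0.68]
```

```bash
python3 -m jog '[[[0,0,-15],[0,0,0],1],[[0,0,-45],[0,0,0],1],[[0,0,-80],[0,0,0],1],[[0,0,-112],[0,0,0],1],[[0,0,-130],[0,0,0],1],[[0,0,-130],[0,0,0],1],[[0,0,-130],[0,0,0],1]]'; python3 go.py 536.5,-4,140,-0.215
```

```text
time: 10.15
tcp_pos: [0.5954, -0.3019, 0.1409]
tcp_rot: [3.141, -0.0, 0.695]
wrist_force: [-1.3, -0.6, -8.7]
width: 0.0436
finger_force: 30.0
t 10.15 tcp [ 595.4 -301.9  140.9] [ 3.1407e+00 -1.0000e-04  6.9470e-01] w 43.6 F [-1.3 -0.6 -8.7] q [ 0.7   0.58 -0.4   1.55  0.25  1.06 -0.64]
[ 145.5 -266.6    0.7] [ 4.000e-02 -3.000e-02  5.212e+01]
```

```bash
python3 -m jog '[[[8,-15,0],[0,0,4],1],[[22,-40,0],[0,0,11],1],[[38,-69,0],[0,0,18],1],[[54,-99,0],[0,0,25],1],[[70,-129,0],[0,0,32],1],[[86,-158,0],[0,0,39],1],[[102,-187,0],[0,0,46],1],[[115,-210,0],[0,0,52],1]]'; python3 go.py 536.5,-4,140,-0.215
```

```text
time: 10.82
tcp_pos: [0.5473, -0.0642, 0.1386]
tcp_rot: [-3.141, 0.003, -0.218]
wrist_force: [1.6, 0.4, -7.7]
width: 0.044
finger_force: 30.0
t 10.82 tcp [547.3 -64.2 138.6] [-3.1414  0.0035 -0.2179] w 44.0 F [ 1.6  0.4 -7.7] q [ 0.29  0.38 -0.28  1.85  0.13  0.93 -1.84]
[-23.6 -56.5  -1.3] [-0.01  0.2  -0.16]
```

```bash
python3 -m jog '[[[-12,-28,0],[0,0,0],1],[[-21,-47,0],[0,0,0],1],[[-23,-53,0],[0,0,0],1],[[-23,-53,0],[0,0,0],1],[[-23,-53,0],[0,0,0],1],[[-23,-53,0],[0,0,0],1]]'; python3 go.py 536.5,-4,24,-0.215
```

```text
time: 11.32
tcp_pos: [0.5376, -0.0114, 0.1396]
tcp_rot: [3.141, 0.001, -0.214]
wrist_force: [-0.2, -0.3, -8.0]
width: 0.0435
finger_force: 30.0
t 11.32 tcp [537.6 -11.4 139.6] [ 3.141e+00  1.500e-03 -2.140e-01] w 43.5 F [-0.2 -0.3 -8. ] q [ 0.22  0.36 -0.31  1.89  0.13  0.92 -1.94]
[ -2.5  -7.1 115.6] [0.03 0.08 0.06]
```

```bash
python3 -m jog '[[[-2.5,-7,0],[0,0,0],1],[[-2.5,-7,0],[0,0,0],1],[[-2.5,-7,20],[0,0,0],1],[[-2.5,-7,50],[0,0,0],1],[[-2.5,-7,80],[0,0,0],1],[[-2.5,-7,105],[0,0,0],1],[[-2.5,-7,116],[0,0,0],1],[[-2.5,-7,116],[0,0,0],1]]'; python3 go.py 536.5,-4,15.5,-0.215
```

```text
time: 11.98
tcp_pos: [0.5356, -0.0029, 0.0224]
tcp_rot: [3.141, 0.004, -0.213]
wrist_force: [-1.1, -0.1, -6.2]
width: 0.0443
finger_force: 30.0
t 11.98 tcp [535.6  -2.9  22.4] [ 3.141   0.0039 -0.2129] w 44.3 F [-1.1 -0.1 -6.2] q [ 0.17  0.53 -0.27  1.96  0.21  0.69 -2.02]
[1.1 0.9 6.9] [0.03 0.22 0.12]
```

```bash
python3 -m jog '[[[1,0.9,2],[0,0,0],1],[[1,0.9,4],[0,0,0],1],[[1,0.9,5],[0,0,0],1],[[1,0.9,6],[0,0,0],1],[[1,0.9,7],[0,0,0],1],[[1,0.9,7.5],[0,0,0],1],[[1,0.9,7.5],[0,0,0],1]]'; python3 go.py
```

```text
time: 12.57
tcp_pos: [0.5379, -0.0039, 0.0172]
tcp_rot: [-3.142, -0.0, -0.213]
wrist_force: [-0.3, -0.1, -8.0]
width: 0.0437
finger_force: 30.0
t 12.57 tcp [537.9  -3.9  17.2] [-3.1415e+00 -1.0000e-04 -2.1270e-01] w 43.7 F [-0.3 -0.1 -8. ] q [ 0.16  0.54 -0.27  1.96  0.22  0.67 -2.02]
```

```bash
python3 -m jog '[[[0,0,0.8],[0,0,0],1],[[0,0,1.6],[0,0,0],1],[[0,0,2.2],[0,0,0],1],[[0,0,2.2],[0,0,0],1]]'; python3 go.py
```

```text
time: 12.9
tcp_pos: [0.5379, -0.0039, 0.0154]
tcp_rot: [3.141, -0.0, -0.213]
wrist_force: [-5.4, -0.7, 8.5]
width: 0.044
finger_force: 30.0
t 12.9 tcp [537.9  -3.9  15.4] [ 3.1414e+00 -1.0000e-04 -2.1280e-01] w 44.0 F [-5.4 -0.7  8.5] q [ 0.16  0.54 -0.26  1.96  0.22  0.67 -2.02]
```

```bash
python3 -m jog '[[[0,0,0],[0,0,0],-0.28],[[0,0,0],[0,0,0],-0.28],[[0,0,0],[0,0,0],-0.28],[[0,0,0],[0,0,0],-0.28],[[0,0,-15],[0,0,0],-0.28],[[0,0,-50],[0,0,0],-0.28],[[0,0,-90],[0,0,0],-0.28],[[0,0,-125],[0,0,0],-0.28]]'; python3 go.py 387,269.4,120,1.99
```

```text
time: 13.57
tcp_pos: [0.5377, -0.0037, 0.1418]
tcp_rot: [-3.141, 0.0, -0.212]
wrist_force: [-0.1, -0.6, 0.9]
width: 0.06
finger_force: 0.0
t 13.57 tcp [537.7  -3.7 141.8] [-3.1412e+00  1.0000e-04 -2.1240e-01] w 60.0 F [-0.1 -0.6  0.9] q [ 0.21  0.35 -0.32  1.88  0.13  0.92 -1.95]
[-204.9 -235.2   21.9] [-2.0000e-02 -2.0000e-02 -1.2619e+02]
```

```bash
python3 -m jog '[[[-20,-22,0],[0,0,-7],-0.3],[[-40,-45,0],[0,0,-14],-0.3],[[-60,-68,0],[0,0,-21],-0.3],[[-80,-91,0],[0,0,-28],-1],[[-100,-114,0],[0,0,-35],-1],[[-120,-137,0],[0,0,-42],-1],[[-140,-160,0],[0,0,-49],-1],[[-160,-183,0],[0,0,-56],-1]]'; python3 go.py 387,269.4,120,1.99; python3 - <<'E'
from h import *
t=read_camera('top')
cv2.imwrite('pics/b.png',cv2.resize(np.ascontiguousarray(t['color'][130:330,190:490,::-1]),None,fx=2.5,fy=2.5))
E
```

```text
time: 14.23
tcp_pos: [0.4193, 0.2099, 0.1401]
tcp_rot: [3.141, -0.001, 0.771]
wrist_force: [0.4, -0.4, -0.6]
width: 0.0908
finger_force: 0.0
t 14.23 tcp [419.3 209.9 140.1] [ 3.1412e+00 -5.0000e-04  7.7060e-01] w 90.8 F [ 0.4 -0.4 -0.6] q [ 0.02  0.27 -0.62  2.04  0.2   0.89 -1.52]
[ 18.2 -65.2  20.1] [ 4.000e-02 -1.000e-02 -6.987e+01]
```

View pics/b.png

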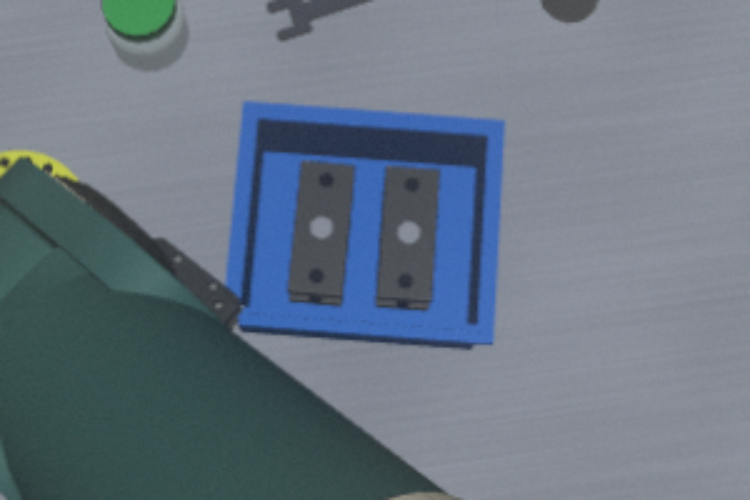

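Both brackets lie flat, parallel and square with their ends level (crop 320,230 and 408,235), well clear of the walls. Next the cap.

```bash
python3 -m jog '[[[5,-20,0],[0,0,-7],-1],[[11,-40,0],[0,0,-14],-1],[[16,-57,0],[0,0,-21],-1],[[17,-62,0],[0,0,-28],-1],[[17,-62,0],[0,0,-35],-1],[[17,-62,0],[0,0,-42],-1],[[17,-62,0],[0,0,-49],-1],[[17,-62,0],[0,0,-56],-1]]'; python3 -m jog '[[[0,0,0],[0,0,-7],-1],[[0,0,10],[0,0,-13.5],-1],[[0,0,20],[0,0,-13.5],-1],[[0,0,20],[0,0,-13.5],-1],[[0,0,20],[0,0,-13.5],-1]]'; python3 go.py 387,269.4,6,1.99
```

```text
time: 14.95
tcp_pos: [0.3895, 0.2653, 0.1399]
tcp_rot: [3.141, -0.0, 1.748]
wrist_force: [-0.2, -0.5, -0.2]
width: 0.094
finger_force: 0.0
time: 15.37
tcp_pos: [0.3891, 0.2652, 0.1194]
tcp_rot: [-3.14, -0.0, 1.974]
wrist_force: [-0.0, 0.1, -0.2]
width: 0.0939
finger_force: 0.0
t 15.37 tcp [389.1 265.2 119.4] [-3.1403e+00 -3.0000e-04  1.9737e+00] w 93.9 F [-0.   0.1 -0.2] q [ 0.07  0.37 -0.86  2.04  0.37  0.88 -0.59]
[ 4.700e+00 -1.000e-01  1.135e+02] [-0.07 -0.02 -0.93]
```

```bash
python3 -m jog '[[[4.5,0,35],[0,0,-0.9],-1],[[4.5,0,70],[0,0,-0.9],-1],[[4.5,0,98],[0,0,-0.9],-1],[[4.5,0,111],[0,0,-0.9],-1],[[4.5,0,113],[0,0,-0.9],-1],[[4.5,0,113],[0,0,-0.9],-1],[[4.5,0,113],[0,0,-0.9],1],[[4.5,0,113],[0,0,-0.9],1]]';  python3 -m jog '[[[0,0,0],[0,0,0],1],[[0,0,0],[0,0,0],1],[[0,0,0],[0,0,0],1],[[0,0,0],[0,0,0],1],[[0,0,0],[0,0,0],1],[[0,0,0],[0,0,0],1]]'; python3 go.py
```

```text
time: 16.03
tcp_pos: [0.3884, 0.2699, 0.0081]
tcp_rot: [3.14, -0.0, 1.992]
wrist_force: [0.4, 0.6, -0.2]
width: 0.0839
finger_force: 0.0
time: 16.53
tcp_pos: [0.388, 0.2694, 0.0072]
tcp_rot: [3.141, 0.0, 1.993]
wrist_force: [-1.2, -1.0, 7.8]
width: 0.0598
finger_force: 30.0
t 16.53 tcp [388.  269.4   7.2] [3.1410e+00 2.0000e-04 1.9932e+00] w 59.8 F [-1.2 -1.   7.8] q [-0.08  0.57 -0.71  2.11  0.59  0.68 -0.77]
```

```bash
python3 -m jog '[[[0,0,-15],[0,0,0],1],[[0,0,-45],[0,0,0],1],[[0,0,-80],[0,0,0],1],[[0,0,-112],[0,0,0],1],[[0,0,-133],[0,0,0],1],[[0,0,-133],[0,0,0],1],[[0,0,-133],[0,0,0],1]]'; python3 go.py 545,30,140,1.356
```

```text
time: 17.12
tcp_pos: [0.3881, 0.2691, 0.1402]
tcp_rot: [3.14, 0.001, 1.993]
wrist_force: [-0.2, -0.6, -3.7]
width: 0.0596
finger_force: 29.9
t 17.12 tcp [388.1 269.1 140.2] [3.1401e+00 6.0000e-04 1.9926e+00] w 59.6 F [-0.2 -0.6 -3.7] q [ 0.1   0.35 -0.9   2.03  0.34  0.92 -0.56]
[-282.4   45.2    0.5] [9.000e-02 1.000e-02 3.647e+01]
```

```bash
python3 -m jog '[[[-15,2.4,0],[0,0,4],1],[[-42,6.7,0],[0,0,10],1],[[-75,12,0],[0,0,16],1],[[-108,17,0],[0,0,22],1],[[-141,22.5,0],[0,0,28],1],[[-174,28,0],[0,0,34],1],[[-207,33,0],[0,0,36.4],1],[[-235,37.5,0],[0,0,36.4],1]]'; python3 go.py 545,30,140,1.356
```

```text
time: 17.78
tcp_pos: [0.5183, 0.068, 0.138]
tcp_rot: [-3.139, 0.001, 1.354]
wrist_force: [1.3, 0.9, -2.4]
width: 0.0596
finger_force: 29.9
t 17.78 tcp [518.3  68.  138. ] [-3.1394e+00  1.4000e-03  1.3537e+00] w 59.6 F [ 1.3  0.9 -2.4] q [ 0.35  0.39 -0.66  1.91  0.29  0.94 -0.66]
[-31.3  34.3  -2. ] [-0.13  0.08 -0.13]
```

```bash
python3 -m jog '[[[-17,19,0],[0,0,0],1],[[-26,29,0],[0,0,0],1],[[-27,30.5,0],[0,0,0],1],[[-27,30.5,0],[0,0,0],1],[[-27,30.5,0],[0,0,0],1],[[-27,30.5,0],[0,0,0],1]]'; python3 go.py 545,30,64,1.356
```

```text
time: 18.28
tcp_pos: [0.5416, 0.039, 0.1395]
tcp_rot: [-3.141, -0.0, 1.36]
wrist_force: [-0.4, 0.7, -2.6]
width: 0.0597
finger_force: 29.9
t 18.28 tcp [541.6  39.  139.5] [-3.1408e+00 -1.0000e-04  1.3600e+00] w 59.7 F [-0.4  0.7 -2.6] q [ 0.39  0.42 -0.64  1.86  0.3   0.96 -0.6 ]
[-8.1  5.3 75.5] [-0.04 -0.01  0.23]
```

```bash
python3 -m jog '[[[-8,5,0],[0,0,0.2],1],[[-8,5,0],[0,0,0.2],1],[[-8,5,20],[0,0,0.2],1],[[-8,5,45],[0,0,0.2],1],[[-8,5,65],[0,0,0.2],1],[[-8,5,75],[0,0,0.2],1],[[-8,5,75],[0,0,0.2],1],[[-8,5,75],[0,0,0.2],1]]'; python3 go.py 545,30,57,1.356
```

```text
time: 18.95
tcp_pos: [0.5457, 0.029, 0.0652]
tcp_rot: [-3.141, -0.0, 1.355]
wrist_force: [0.2, 0.3, -3.0]
width: 0.0602
finger_force: 29.9
t 18.95 tcp [545.7  29.   65.2] [-3.1413e+00 -2.0000e-04  1.3548e+00] w 60.2 F [ 0.2  0.3 -3. ] q [ 0.36  0.53 -0.59  1.91  0.39  0.82 -0.65]
[ 0.9 -0.9  8.2] [-0.02 -0.01 -0.07]
```

```bash
python3 -m jog '[[[0.9,-0.9,3],[0,0,0],1],[[0.9,-0.9,6],[0,0,0],1],[[0.9,-0.9,8],[0,0,0],1],[[0.9,-0.9,8],[0,0,0],1],[[0.9,-0.9,9],[0,0,0],1],[[0.9,-0.9,9],[0,0,0],1],[[0.9,-0.9,9],[0,0,0],1]]'; python3 go.py
```

```text
time: 19.53
tcp_pos: [0.5449, 0.0298, 0.0559]
tcp_rot: [3.142, -0.0, 1.355]
wrist_force: [-0.9, -0.3, -2.7]
width: 0.0596
finger_force: 29.9
t 19.53 tcp [544.9  29.8  55.9] [ 3.1415e+00 -1.0000e-04  1.3545e+00] w 59.6 F [-0.9 -0.3 -2.7] q [ 0.35  0.54 -0.58  1.91  0.4   0.8  -0.66]
```

```bash
python3 -m jog '[[[0,0,0.8],[0,0,0],1],[[0,0,1.6],[0,0,0],1],[[0,0,2],[0,0,0],1],[[0,0,2],[0,0,0],1]]'; python3 go.py
```

```text
time: 19.87
tcp_pos: [0.545, 0.0298, 0.0543]
tcp_rot: [3.141, 0.0, 1.355]
wrist_force: [-4.0, -0.9, 7.0]
width: 0.0599
finger_force: 29.9
t 19.87 tcp [545.   29.8  54.3] [3.1414e+00 3.0000e-04 1.3546e+00] w 59.9 F [-4.  -0.9  7. ] q [ 0.35  0.54 -0.58  1.91  0.4   0.8  -0.67]
```

```bash
python3 -m jog '[[[0,0,0],[0,0,0],-0.6],[[0,0,0],[0,0,0],-0.6],[[0,0,0],[0,0,0],-0.6],[[0,0,0],[0,0,0],-0.6],[[0,0,-15],[0,0,0],-0.6],[[0,0,-45],[0,0,0],-0.6],[[0,0,-80],[0,0,0],-0.6],[[0,0,-90],[0,0,0],-0.6]]'; python3 go.py 601,318.2,120,1.356
```

```text
time: 20.53
tcp_pos: [0.5465, 0.0304, 0.148]
tcp_rot: [3.137, -0.001, 1.355]
wrist_force: [0.7, 0.4, 1.1]
width: 0.075
finger_force: 0.0
t 20.53 tcp [546.5  30.4 148. ] [ 3.1373e+00 -1.2000e-03  1.3550e+00] w 75.0 F [0.7 0.4 1.1] q [ 0.41  0.41 -0.65  1.85  0.3   0.97 -0.58]
[292.7  -8.5  28.3] [ 0.25 -0.07 -0.06]
```

```bash
python3 -m jog '[[[30,-1,0],[0,0,0],-0.5],[[65,-2,0],[0,0,0],-0.5],[[100,-3,0],[0,0,0],-0.5],[[140,-4,0],[0,0,0],-0.5],[[180,-5,0],[0,0,0],-0.5],[[220,-6,0],[0,0,0],-0.5],[[260,-7.5,10],[0,0,0],-0.5],[[292,-8.5,25],[0,0,0],-0.5]]'; python3 -m jog '[[[0,0,0],[0,0,0],-0.5],[[0,0,0],[0,0,0],-0.5],[[0,0,0],[0,0,0],-0.5]]'; python3 go.py 601,318.2,120,1.356; python3 - <<'E'
from h import *
t=read_camera('top')
cv2.imwrite('pics/c.png',cv2.resize(np.ascontiguousarray(t['color'][130:330,150:450,::-1]),None,fx=2.5,fy=2.5))
s=read_camera('scene')
cv2.imwrite('pics/d.png',cv2.resize(np.ascontiguousarray(s['color'][140:420,220:480,::-1]),None,fx=2,fy=2))
E
```

```text
time: 21.2
tcp_pos: [0.5996, 0.3205, 0.1195]
tcp_rot: [3.14, -0.002, 1.356]
wrist_force: [0.5, -0.5, -0.1]
width: 0.0708
finger_force: 0.0
time: 21.45
tcp_pos: [0.5992, 0.3164, 0.1186]
tcp_rot: [-3.141, 0.0, 1.354]
wrist_force: [1.1, -0.7, 1.2]
width: 0.0704
finger_force: 0.0
t 21.45 tcp [599.2 316.4 118.6] [-3.1413e+00  5.0000e-04  1.3545e+00] w 70.4 F [ 1.1 -0.7  1.2] q [-0.12  0.67 -0.62  1.53  0.42  1.08 -1.05]
[ 2.2  1.3 -1.4] [-0.02  0.03 -0.09]
```

View pics/c.png

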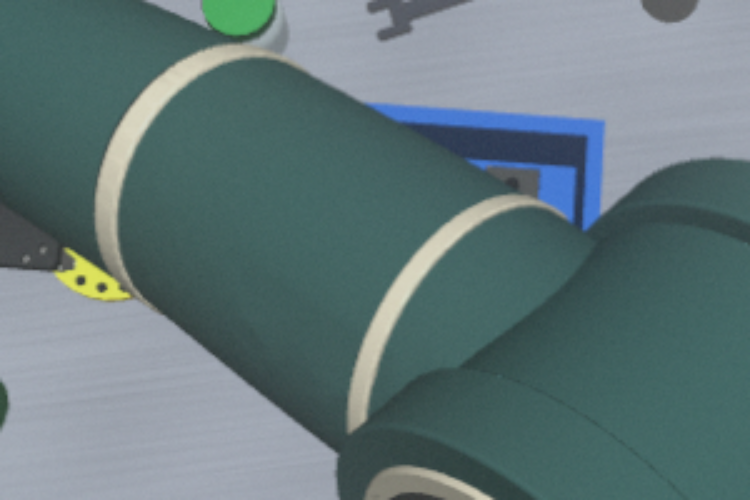

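View pics/d.png

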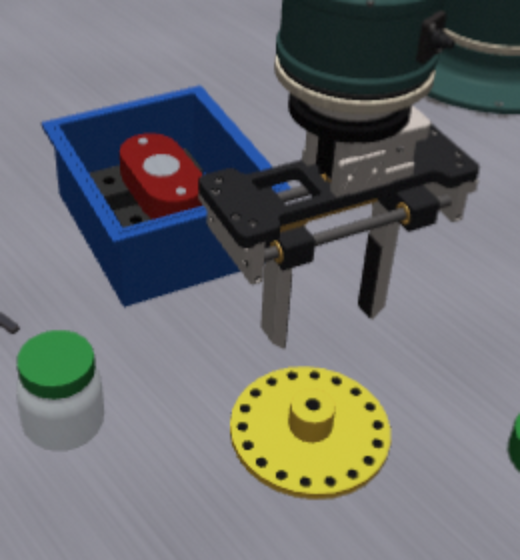

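The top view is mostly hidden by the arm. The scene crop shows the red cap lying flat across both brackets in the tote (160,170), and the open gripper over the disc hub (312,415). Now take the disc.

```bash
python3 -m jog '[[[2,1.3,30],[0,0,0],-0.5],[[2,1.3,60],[0,0,0],-0.5],[[2,1.3,85],[0,0,0],-0.5],[[2,1.3,99],[0,0,0],-0.5],[[2,1.3,105],[0,0,0],-0.5],[[2,1.3,107],[0,0,0],-0.5],[[2,1.3,107],[0,0,0],-0.5],[[2,1.3,107],[0,0,0],-0.5]]';  python3 -m jog '[[[0,0,0],[0,0,0],1],[[0,0,0],[0,0,0],1],[[0,0,0],[0,0,0],1],[[0,0,0],[0,0,0],1],[[0,0,0],[0,0,0],1],[[0,0,0],[0,0,0],1],[[0,0,0],[0,0,0],1],[[0,0,0],[0,0,0],1]]'; python3 go.py
```

```text
time: 22.22
tcp_pos: [0.6017, 0.3189, 0.0134]
tcp_rot: [3.14, -0.001, 1.354]
wrist_force: [0.5, -0.0, -0.6]
width: 0.0701
finger_force: 0.0
time: 22.88
tcp_pos: [0.601, 0.3185, 0.0119]
tcp_rot: [3.142, -0.0, 1.355]
wrist_force: [-0.3, -0.1, 2.2]
width: 0.0352
finger_force: 30.0
t 22.88 tcp [601.  318.5  11.9] [ 3.1415e+00 -1.0000e-04  1.3546e+00] w 35.2 F [-0.3 -0.1  2.2] q [-0.16  0.8  -0.56  1.57  0.5   0.92 -1.11]
```

```bash
python3 -m jog '[[[0,0,-12],[0,0,0],1],[[0,0,-40],[0,0,0],1],[[0,0,-75],[0,0,0],1],[[0,0,-110],[0,0,0],1],[[0,0,-135],[0,0,0],1],[[0,0,-138],[0,0,0],1],[[0,0,-138],[0,0,0],1]]'; python3 go.py 544.3,30,148,1.356
```

```text
time: 23.47
tcp_pos: [0.6015, 0.3189, 0.1522]
tcp_rot: [3.139, -0.002, 1.355]
wrist_force: [0.4, 0.2, -2.6]
width: 0.0357
finger_force: 30.0
t 23.47 tcp [601.5 318.9 152.2] [ 3.1392e+00 -1.8000e-03  1.3545e+00] w 35.7 F [ 0.4  0.2 -2.6] q [-0.11  0.64 -0.63  1.5   0.41  1.13 -1.04]
[-294.5    6.1    3.7] [ 0.14 -0.11 -0.08]
```

```bash
python3 -m jog '[[[-12,0,0],[0,0,0],1],[[-38,0.8,0],[0,0,0],1],[[-72,1.5,0],[0,0,0],1],[[-107,2,0],[0,0,0],1],[[-142,3,0],[0,0,0],1],[[-177,3.6,0],[0,0,0],1],[[-212,4.4,0],[0,0,0],1],[[-245,5,0],[0,0,0],1]]'; python3 -m jog '[[[-24,0,0],[0,0,0],1],[[-38,0,0],[0,0,0],1],[[-46,0,0],[0,0,0],1],[[-46,0,0],[0,0,0],1],[[-46,0,0],[0,0,0],1],[[-46,0,0],[0,0,0],1]]'; python3 go.py 544.3,30,100,1.356; python3 - <<'E'
from h import *
s=read_camera('scene')
cv2.imwrite('pics/e.png',cv2.resize(np.ascontiguousarray(s['color'][80:360,200:460,::-1]),None,fx=2,fy=2))
E
```

```text
time: 24.13
tcp_pos: [0.5514, 0.0752, 0.1484]
tcp_rot: [-3.139, 0.001, 1.354]
wrist_force: [0.9, -0.4, -0.0]
width: 0.0358
finger_force: 30.0
time: 24.63
tcp_pos: [0.5432, 0.0345, 0.1496]
tcp_rot: [-3.141, -0.001, 1.356]
wrist_force: [0.6, 0.1, -0.5]
width: 0.0355
finger_force: 30.0
t 24.63 tcp [543.2  34.5 149.6] [-3.141e+00 -6.000e-04  1.356e+00] w 35.5 F [ 0.6  0.1 -0.5] q [ 0.41  0.41 -0.65  1.85  0.3   0.98 -0.59]
[-4.2  2.  49.6] [-0.04 -0.03 -0.  ]
```

View pics/e.png

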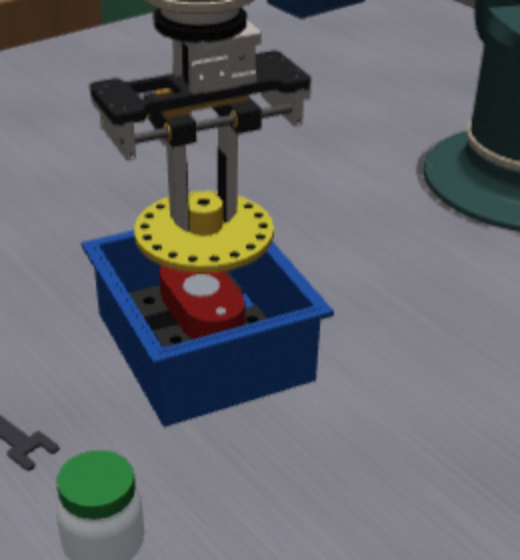

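The crop shows the disc level in the grip at (203,230), centred over the tote with the cap below. Lower it.

```bash
python3 -m jog '[[[-4,2,0],[0,0,0],1],[[-4,2,0],[0,0,0],1],[[-4,2,15],[0,0,0],1],[[-4,2,32],[0,0,0],1],[[-4,2,44],[0,0,0],1],[[-4,2,50],[0,0,0],1],[[-4,2,50],[0,0,0],1],[[-4,2,50],[0,0,0],1]]'; python3 go.py 544.3,30,91,1.356
```

```text
time: 25.35
tcp_pos: [0.5446, 0.0292, 0.1]
tcp_rot: [-3.141, -0.0, 1.355]
wrist_force: [0.1, -0.4, -1.7]
width: 0.0353
finger_force: 30.0
t 25.35 tcp [544.6  29.2 100. ] [-3.1413e+00 -2.0000e-04  1.3549e+00] w 35.3 F [ 0.1 -0.4 -1.7] q [ 0.39  0.48 -0.62  1.89  0.35  0.89 -0.62]
[ 0.8 -0.4  9. ] [-0.02 -0.01 -0.07]
```

```bash
python3 -m jog '[[[0.8,-0.4,3],[0,0,0],1],[[0.8,-0.4,6],[0,0,0],1],[[0.8,-0.4,8],[0,0,0],1],[[0.8,-0.4,9],[0,0,0],1],[[0.8,-0.4,9.5],[0,0,0],1],[[0.8,-0.4,9.5],[0,0,0],1]]'; python3 go.py;  python3 -m jog '[[[0,0,0.7],[0,0,0],1],[[0,0,1.2],[0,0,0],1],[[0,0,1.8],[0,0,0],1],[[0,0,1.8],[0,0,0],1]]'; python3 go.py
```

```text
time: 25.85
tcp_pos: [0.5442, 0.0297, 0.0903]
tcp_rot: [-3.142, -0.0, 1.355]
wrist_force: [0.5, 0.2, -1.0]
width: 0.0355
finger_force: 30.0
t 25.85 tcp [544.2  29.7  90.3] [-3.1415 -0.      1.3545] w 35.5 F [ 0.5  0.2 -1. ] q [ 0.38  0.49 -0.61  1.9   0.36  0.87 -0.64]
time: 26.18
tcp_pos: [0.5443, 0.0298, 0.0889]
tcp_rot: [3.141, 0.0, 1.355]
wrist_force: [-3.1, -0.4, 6.4]
width: 0.0355
finger_force: 30.0
t 26.18 tcp [544.3  29.8  88.9] [3.1414e+00 2.0000e-04 1.3545e+00] w 35.5 F [-3.1 -0.4  6.4] q [ 0.38  0.49 -0.61  1.9   0.36  0.87 -0.64]
```

Contact was felt at the expected height. Release, withdraw upward, clear the view and check.

```bash
python3 -m jog '[[[0,0,0],[0,0,0],0],[[0,0,0],[0,0,0],-0.2],[[0,0,0],[0,0,0],-0.2],[[0,0,0],[0,0,0],-0.2],[[0,0,-8],[0,0,0],-0.2],[[0,0,-30],[0,0,0],-0.2],[[0,0,-65],[0,0,0],-0.2],[[0,0,-90],[0,0,0],-0.2]]'; python3 -m jog '[[[-30,30,-10],[0,0,0],-0.2],[[-70,50,-10],[0,0,0],-0.2],[[-110,70,-10],[0,0,0],-0.2],[[-150,90,-10],[0,0,0],-0.2],[[-180,110,-10],[0,0,0],-0.2],[[-180,110,-10],[0,0,0],-0.2]]'; python3 - <<'E'
from h import *
t=read_camera('top');s=read_camera('scene')
a=cv2.resize(np.ascontiguousarray(t['color'][140:300,250:430,::-1]),None,fx=2.2,fy=2.2)
b=cv2.resize(np.ascontiguousarray(s['color'][150:310,220:400,::-1]),None,fx=2.2,fy=2.2)
cv2.imwrite('pics/f.png',np.hstack([a,b]))
E
```

```text
time: 26.85
tcp_pos: [0.5443, 0.0302, 0.1811]
tcp_rot: [3.141, -0.001, 1.355]
wrist_force: [0.5, -0.7, 0.3]
width: 0.0565
finger_force: 0.0
time: 27.35
tcp_pos: [0.6135, -0.178, 0.1884]
tcp_rot: [3.141, 0.002, 1.347]
wrist_force: [-0.2, -0.8, 0.6]
width: 0.0566
finger_force: 0.0
```

View pics/f.png

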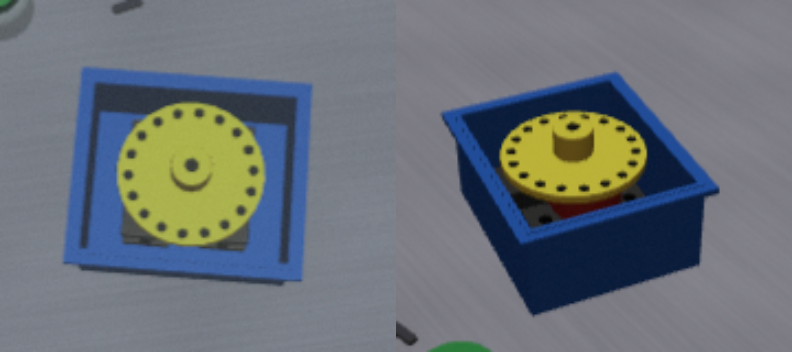

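The disc lies flat, hub up and centred on the cap, inside the tote in both views (190,170 and 572,155). Hand in.

```bash
python3 -c "
from rig import ticket; print(ticket.finish_job())"
```

```text
the job is handed in; nothing more can be done
None
```

The job is handed in at about 27 s of the 72 s allowed, with no verdict returned: the brackets lie square on the tote floor, the red cap across both and the yellow disc hub-up on top, all set down and released, and the arm never went near the spanner, socket or jar.

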